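# Lock the drive of the orbital shaker

### The job

The shaker is to be carried to another bench, so lock its drive: with closed fingertips push the orange crank pin round until the slot in the drive disc lines up with the steel lock bar, then push the bar by its red lug through the slot until it is fully home against the stop in the blue keeper. Only push: do not lift the bar, and leave the other things on the shaker and the bench where they are.

Things in the scene. Friction and masses are not known exactly. Their poses are not given: they have to be found in the camera images.
- shaker: White and grey orbital shaker base, fixed to the bench, its platform taken off; deck 55 mm above the bench. Origin on the bench under the drive disc's axis; +x to the back (display on the -x side), +y is the way the lock bar is pushed. The case spans x -85 to +120 mm, y -185 to +85 mm.
- guide_end (a point): Black guide channel that the bar slides in: this point is the rear end of its floor on the centre line, at shaker x 0, y -180, z 60 mm. It runs to y -38 mm, 26 mm wide outside, walls to 69 mm above the bench; at y -56 to -42 mm an aluminium bridge, top 77 mm above the bench, holds the bar down. Axes as the shaker's.
- keeper_stop (a point): The stop that the bar's nose meets when home: middle of the stop face in the blue keeper block, at shaker x 0, y +48, z 60 mm. The keeper (33 mm wide in x, y +38 to +58 mm, top 72 mm above the bench, mouth 17 mm wide) stands just beyond the disc. Axes as the shaker's.
- drive_disc (a joint): Angle of the slotted disc about its vertical axis (rad, counter-clockwise from above). At 0 the slot lies along the shaker's y, in line with the bar, pin on the shaker's +x side; at pi (3.14) it lines up as well, pin on the -x side. Starts at 0.6 to 2.54, turns either way, resists with 0.05 N m (2.5 N at the pin), stays where left. Out of line it blocks the bar.
- disc_centre (a point): Aluminium drive disc, 68 mm across, with a black-floored slot 18 mm wide right across it, mouths flared. This point: on its axis, level with its top, 72 mm above the bench. Axes turn with the disc: x points to the crank pin, y lies along the slot.
- crank_pin (a point): Middle of the top of the orange crank pin that stands on the disc: 10 mm thick, 24 mm high above the disc, 22 mm off the axis, top 96 mm above the bench. Push it sideways to turn the disc.
- lock_bar: Loose steel lock bar, 12 by 12 mm, 124 mm long, about 0.18 kg, lying in the channel, rounded nose towards the disc. Origin: underside at the tip of the nose, 60 mm above the bench; +y forward like the shaker's y. The nose starts 39 to 51 mm short of the disc axis, and is home 48 mm past it. Slides freely (under 2 N) until it meets something.
- lug_top (a point): Middle of the top of the red lug on the tail of the bar: 18 mm (x) by 14 mm (y), 26 mm high above the bar, top 98 mm above the bench, 117 mm behind the nose tip; its rear face is flush with the bar's tail, 7 mm behind this point. Push it from behind, low down; fingertips 80 mm or more above the bench clear channel and bridge.
- thumb_nut: Steel thumb nut, 28 mm across, 18 mm high, loose on the shaker deck behind the disc: leave alone. Origin under its middle.
- hex_key: Dark hex key, 75 mm long, 6 mm thick, loose on the deck: leave alone. Origin under the middle of its long arm.
- amber_bottle: Amber bottle, 64 mm across, 135 mm high: leave alone. Origin under its middle.
- buffer_bottle: Clear bottle with orange cap, 68 mm across, 140 mm high: leave alone. Origin under its middle.
- beaker: Glass beaker, 70 mm across, 85 mm high: leave alone. Origin under its middle.
- tip_box: Green pipette tip box, 90 by 125 by 58 mm: leave alone. Origin under its middle.
- platform: The shaker's aluminium platform with four flask clamps, 200 by 200 by 50 mm, lying on the bench: leave alone. Origin under its middle.

How it is judged:
By the outcome, as a careful person would: the job done as asked, in the order asked, and still so for the second after the job is handed in, with the robot touching nothing.
It also fails if it takes over 48 s, if anything falls off the work surface, if the arm or the gripper's body presses on something with over 40 N, if the wrist force passes 120 N, or if a joint passes its speed limit or range.

### The arm

A 7-joint arm with a two-finger parallel gripper is mounted at the origin on the work surface. World frame = base frame: x ahead of the robot, y to its left, z up, the work surface at z = 0. Lengths are in mm, angles in rad, forces in N, time in s.
With the tool pointing down it reaches from about 400 to 875 mm from the base axis. Payload 4.4 kg.
Tool frame: the origin (TCP) lies midway between the tips of the shut fingers; the grasp point (between the pads) lies 19 mm behind it (ctrl.grip_point_offset is the distance from the TCP to the grasp point, in mm); z points along the fingers, y is the line along which they close (so a half turn about z gives the same grasp; the last joint's range is limited). The gripper opens to 85 mm and grips with 20 to 120 N. Pads are 22 mm wide; open, the fingers measure 114 mm over their backs; the gripper's body (76 mm by 85 mm) begins 54 mm behind the grasp point. The pads swing forward as they close: fully open they stand 13 mm farther back than shut.
Start: joints at [1.207, 0.628, 0.038, 1.517, -0.027, 0.996, -0.02], TCP at [190.749, -621.396, 231.313] pointing down, gripper open.
Joint ranges: [-3.06, 3.06], [-0.37, 2.12], [-1.25, 1.32], [0.18, 2.47], [-1.1, 4.24], [0.23, 1.98], [-2.94, 2.94]. Speed limits (rad/s): [2.57, 2.57, 3.14, 3.14, 3.14, 3.14, 3.14].

### API

Orientations are given as [roll, pitch, yaw] about the fixed x, y, z axes, in that order (R = Rz(yaw) Ry(pitch) Rx(roll)).
In Python, from cell import ctrl, telemetry, get_image, calibration gives the robot as it stands (ctrl), with the cameras as plain functions and the readings (telemetry).
- The arm moves only by the shell command python3 nudge.py 'ROWS'. ROWS is a JSON object with one list for each field, all of the same length, 1 to 12, a row being the entries at one place: x, y, z (the shift in shares of the most that a row can go, 1 being 50 mm), wx, wy, wz (a rotation vector in parts of the range, where 1.0 means pi/2 rad), jaw (the finger opening in mm); each row shifts and turns the commanded pose from where the row before left it, along the tool's axes as they then stand; what a row does not reach is not made up. A row lasts 1/10 s, in which the tool goes at most 50 mm and 0.15 rad, less where a joint would pass 70% of its speed; a pose out of reach is approached as far as the arm can. The fingers move at their own pace and stop on an object; the grip force is fixed at half the most. Time passes only in rows, so rows that do not move let the fingers close. It prints the time, the measured TCP pose, the force, the opening and the grip force at its end. A shift or turn number past 1, either way, is cut back to 1. Input that does not fit is refused with a message, and nothing moves.
- telemetry.read_state(): the state, without advancing time (a new reading comes with each control period).
- get_image(name): name is "scene" or "top"; returns the picture (480x640x3 uint8, blue, green, red); there is no depth.
- calibration(name): a dict with "fx", "fy", "cx", "cy" (pixels), "k1" (the pictures are not rectified: a ray, as slopes to the right and down, at radius r is drawn at 1 + k1 r^2 times it, then the intrinsics apply), "rvec" (rotation vector, rad) and "tvec" (3), from world to camera coordinates, as OpenCV has them. Camera axes: x right, y down, z forward; pixel columns grow to the right and rows downward; lengths in mm; the calibration is good to about 2 mm. A picture is of the moment at which its call begins. calibration takes no time and is no camera call.
- ctrl.finish_job(): hands the job in; it is judged then, once.
The state is a dict: "clock": time; "qpos": joint angles; "qd": joint speeds; "tau": joint torques, N m; "eef_pos": TCP position; "tool_rot": TCP orientation; "force": force on the tool from outside, world axes, zero at the start; "torque": the same for the moment, N m; "width": finger opening in mm; "gripper_force": force on a finger pad.
Only numpy, scipy, OpenCV 4.12 (cv2) and the standard library are available. Lean on these libraries where they do the work, as an engineer would, in place of code of your own. Each camera call takes 0.05 s, during which the arm holds its last target. There are 200 camera calls.

## Working session

There is one attempt and no reset: what is moved stays moved. The work goes in short steps, Python scripts to look and compute and a shell command to move; the robot and the scene stay as the last step left them, time stands still between calls to the robot, and variables do not carry over. Pictures are saved under pics/ and viewed, at most 10 in all, crops included, and the job is handed in when it is done.

```bash
ls; mkdir -p pics; python3 - <<'E'
from cell import ctrl, telemetry, get_image, calibration
import cv2
for n in("scene","top"):
    cv2.imwrite(f"pics/{n}0.png",get_image(n)); print(n,calibration(n))
print(telemetry.read_state())
E
```

```text
cell.py
nudge.py
pics
scene {'fx': 605.9986829594691, 'fy': 605.9986829594691, 'cx': 324.49737173309944, 'cy': 236.54928709332478, 'k1': 0.010609768998070613, 'rvec': array([ 1.80771966,  1.60310146, -0.74570576]), 'tvec': array([  41.55661449, -310.789089  , 1922.09550175])}
top {'fx': 562.7602322822602, 'fy': 562.7602322822602, 'cx': 328.78511181522504, 'cy': 236.4215057818235, 'k1': -0.016615525973930026, 'rvec': array([ 2.19735501, -2.16550854,  0.07662677]), 'tvec': array([ -99.47614873,  580.97733434, 1717.07512229])}
{'clock': 0.1, 'qpos': array([ 1.20718839,  0.62924025,  0.03845451,  1.51825494, -0.02699006,
        0.99627111, -0.02001751]), 'qd': array([ 0.00019599, -0.00125184,  0.00208302, -0.00259148, -0.000257  ,
       -0.00111732,  0.00135307]), 'tau': array([ 2.11051694e-03, -5.64539337e+01,  1.23012576e+00, -1.93976730e+01,
        1.12891750e-02,  5.40955109e-03,  2.78834619e-05]), 'eef_pos': array([ 190.5891768 , -620.86408559,  230.49406114]), 'tool_rot': array([-3.13993750e+00,  2.94571662e-05,  2.97788266e-01]), 'force': array([ 0.35898889,  0.22960516, -0.28468975]), 'torque': array([ 0.00910278, -0.05808025,  0.0028559 ]), 'gripper_force': 0.0, 'width': 85.27492436326374}
```

View pics/scene0.png

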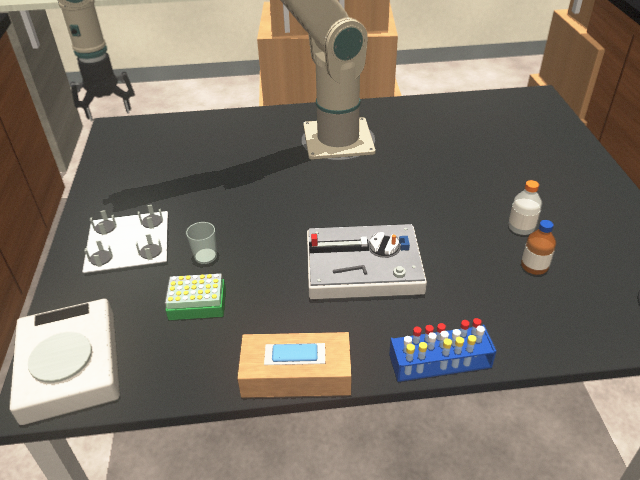

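View pics/top0.png

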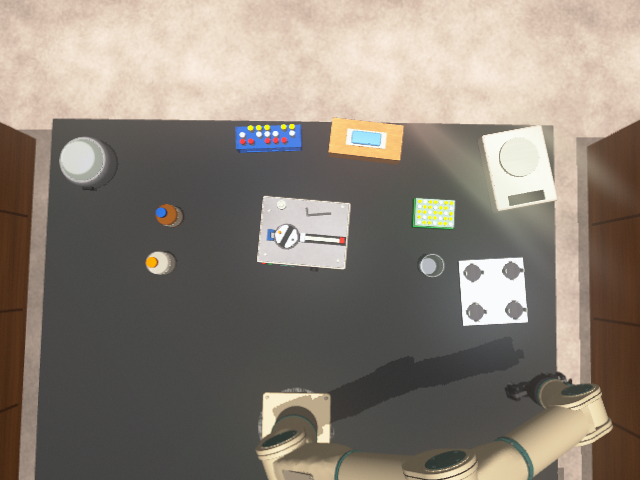

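The shaker is at scene ~(365,260) and top ~(303,233). The bar runs from the red lug (314,240 / 342,240) to the disc (385,243 / 286,236). I'll enlarge both views.

```bash
python3 - <<'E'
import cv2
a=cv2.imread("pics/scene0.png")[220:300,300:430]; b=cv2.imread("pics/top0.png")[190:275,250:360]
cv2.imwrite("pics/c1.png",cv2.resize(a,None,fx=6,fy=6,interpolation=cv2.INTER_CUBIC))
cv2.imwrite("pics/c2.png",cv2.resize(b,None,fx=7,fy=7,interpolation=cv2.INTER_CUBIC))
E
```

```text
(no output)
```

View pics/c1.png

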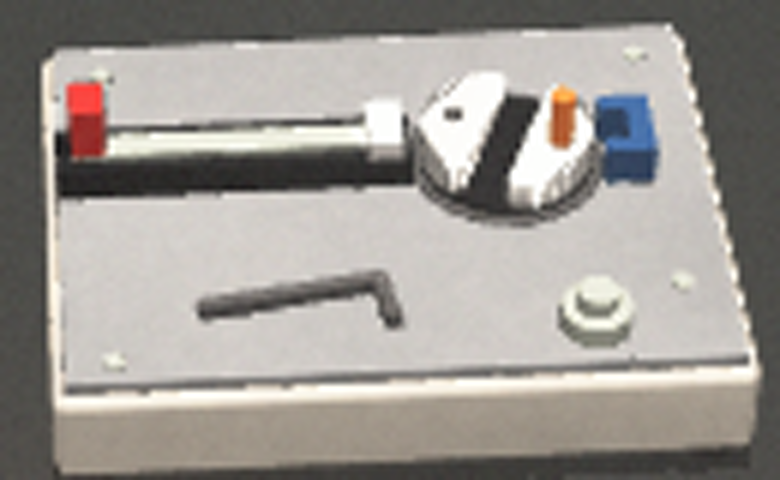

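View pics/c2.png

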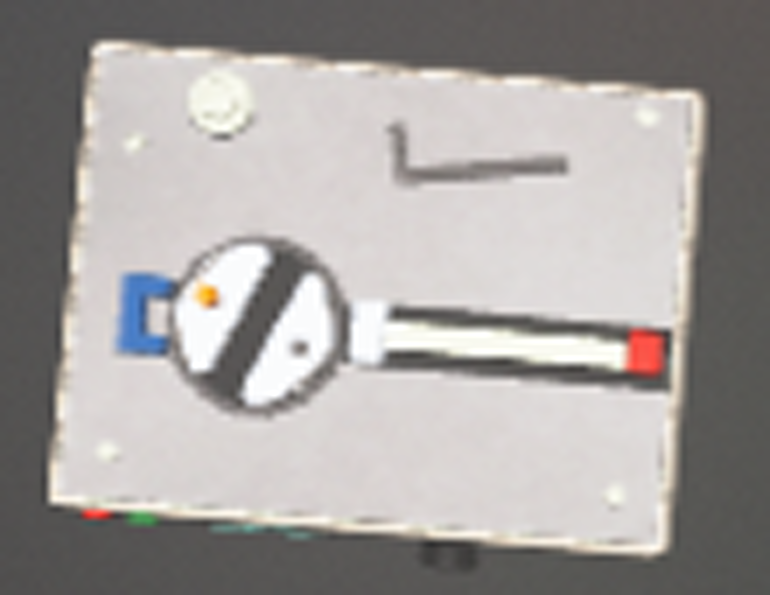

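The crops show these pixels (scene-crop / top-crop):

| Point | Scene crop | Top crop |
|---|---|---|
| Pin top | (565,93) | (207,296) |
| Lug top | (86,88) | (645,350) |
| Disc centre | (507,148) | (259,325) |
| Keeper | (627,120) | – |

Next I triangulate.

```bash
cat > h.py <<'E'
import numpy as np,cv2
from cell import ctrl, telemetry, get_image, calibration
def ray(n,u,v):
    c=calibration(n); K=np.array([[c['fx'],0,c['cx']],[0,c['fy'],c['cy']],[0,0,1]])
    x=cv2.undistortPoints(np.array([[[u,v]]],float),K,np.array([c['k1'],0,0,0.]))[0,0]
    R=cv2.Rodrigues(c['rvec'])[0]; d=R.T@np.array([x[0],x[1],1]); o=-R.T@c['tvec']
    return o,d/np.linalg.norm(d)
def tri(a,b):
    rs=[ray("scene",*a),ray("top",*b)]
    A=sum(np.eye(3)-np.outer(d,d) for o,d in rs); B=sum((np.eye(3)-np.outer(d,d))@o for o,d in rs)
    p=np.linalg.solve(A,B); return p,[round(float(np.linalg.norm((np.eye(3)-np.outer(d,d))@(p-o))),1) for o,d in rs]
def plane(n,u,v,z):
    o,d=ray(n,u,v); return o+d*(z-o[2])/d[2]
S=lambda u,v:(300+(u+.5)/6-.5,220+(v+.5)/6-.5)
T=lambda u,v:(250+(u+.5)/7-.5,190+(v+.5)/7-.5)
E
python3 - <<'E'
from h import *
np.set_printoptions(precision=1,suppress=True)
for n,a,b,z in [("pin",(565,93),(207,296),96),("lug",(86,88),(645,350),98),("disc",(507,148),(259,325),72),("bridge",(386,110),(368,332),77),("keeperL",(627,98),(143,315),72)]:
    print(n,*tri(S(*a),T(*b)),plane("top",*T(*b),z),plane("scene",*S(*a),z))
print("corners",*[plane("top",*T(*p),54)[:2] for p in[(97,45),(702,95),(665,552),(52,500)]])
print("corners s",*[plane("scene",*S(*p),54)[:2] for p in[(48,55),(680,28),(755,362),(60,400)]])
print(calibration and [ -cv2.Rodrigues(calibration(n)['rvec'])[0].T@calibration(n)['tvec'] for n in("scene","top")])
E
```

```text
pin [588.3  56.7  96.6] [1.0, 1.0] [588.2  55.8  96. ] [587.7  57.9  96. ]
lug [ 567.6 -129.   102.8] [0.6, 0.6] [ 567.9 -129.6   98. ] [ 562.2 -128.    98. ]
disc [578.9  37.2  61.6] [0.9, 0.9] [578.   35.4  72. ] [590.3  35.5  72. ]
bridge [574.9 -11.3  84. ] [0.7, 0.7] [575.3 -11.6  77. ] [567.2  -9.2  77. ]
keeperL [580.8  84.4  84.3] [0.4, 0.4] [581.6  85.3  72. ] [567.1  88.5  72. ]
corners [700.7 110. ] [ 682.5 -153.8] [ 483.8 -140.2] [502.3 124.8]
corners s [ 488.9 -138. ] [506.6 125.1] [701.4 110.2] [ 687.4 -151.5]
[array([1636.5, -205.6, 1035.6]), array([ 453.2,  -99.2, 1755.1])]
```

Disc axis is about (579,36), shaker yaw about -0.069. The pin is at radius 22.4 and disc angle about 1.2, and the nose is about 49 short. The heights match the text. I'll push the pin along its chord to angle 0 with the tool yawed to 0.5, so tool +y is the push direction.

Units first: shifts go in shares of 50 mm and turns go in shares of pi/2 rad. So 34 mm is 0.68, -22 mm is -0.44, -0.1 rad is -0.0637.

```bash
python3 nudge.py '{"x":[0, 0, 0.68, 0.68, 0.68, 0.68, 0.68, 0.68, 0.68, 0.68, 0.68, 0.68], "y":[0, 0, -0.44, -0.44, -0.44, -0.44, -0.44, -0.44, -0.44, -0.44, -0.44, -0.44], "z":[0, 0, 0, 0, 0, 0, 0, 0, 0, 0, 0, 0], "wx":[0, 0, 0, 0, 0, 0, 0, 0, 0, 0, 0, 0], "wy":[0, 0, 0, 0, 0, 0, 0, 0, 0, 0, 0, 0], "wz":[-0.0637, -0.0637, 0, 0, 0, 0, 0, 0, 0, 0, 0, 0], "jaw":[0, 0, 0, 0, 0, 0, 0, 0, 0, 0, 0, 0]}'; python3 nudge.py '{"x":[0.68, 0.68, 0.68, 0.68, 0.68, 0.68, 0.68, 0.68, 0.68, 0, 0], "y":[-0.44, -0.44, -0.44, -0.44, -0.44, -0.44, -0.44, -0.44, -0.44, 0, 0], "z":[0, 0, 0, 0, 0, 0, 0, 0, 0, 0, 0], "wx":[0, 0, 0, 0, 0, 0, 0, 0, 0, 0, 0], "wy":[0, 0, 0, 0, 0, 0, 0, 0, 0, 0, 0], "wz":[0, 0, 0, 0, 0, 0, 0, 0, 0, 0, 0], "jaw":[0, 0, 0, 0, 0, 0, 0, 0, 0, 0, 0]}'
```

```text
clock: 1.3
eef_pos: [384.8, -264.2, 231.2]
tool_rot: [-3.141, 0.0, 0.498]
force: [0.2, 0.0, 0.6]
width: 0.3
gripper_force: 0.0
clock: 2.4
eef_pos: [558.4, 55.1, 230.7]
tool_rot: [-3.141, 0.001, 0.5]
force: [0.2, -0.6, -0.2]
width: -0.2
gripper_force: 0.0
```

Scaled: 40 mm is 0.8, -18.5 mm is -0.37.

```bash
python3 nudge.py '{"x":[0.54, 0, 0, 0, 0, 0, 0, 0], "y":[-0.37, 0, 0, 0, 0, 0, 0, 0], "z":[0, 0.8, 0.8, 0.7, 0.4, 0.25, 0, 0], "wx":[0, 0, 0, 0, 0, 0, 0, 0], "wy":[0, 0, 0, 0, 0, 0, 0, 0], "wz":[0, 0, 0, 0, 0, 0, 0, 0], "jaw":[0, 0, 0, 0, 0, 0, 0, 0]}'
python3 - <<'E'
from h import *
a=get_image("scene")[210:290,330:440]; b=get_image("top")[190:275,250:360]
a=cv2.resize(a,None,fx=5,fy=5,interpolation=cv2.INTER_CUBIC);b=cv2.resize(b,None,fx=5,fy=5,interpolation=cv2.INTER_CUBIC)
cv2.imwrite("pics/d1.png",np.hstack([a[:,:400],b[:400,:400]]))
E
```

```text
clock: 3.2
eef_pos: [574.2, 82.7, 84.6]
tool_rot: [3.141, -0.001, 0.497]
force: [-0.1, 0.2, 0.3]
width: -0.2
gripper_force: 0.0
```

View pics/d1.png

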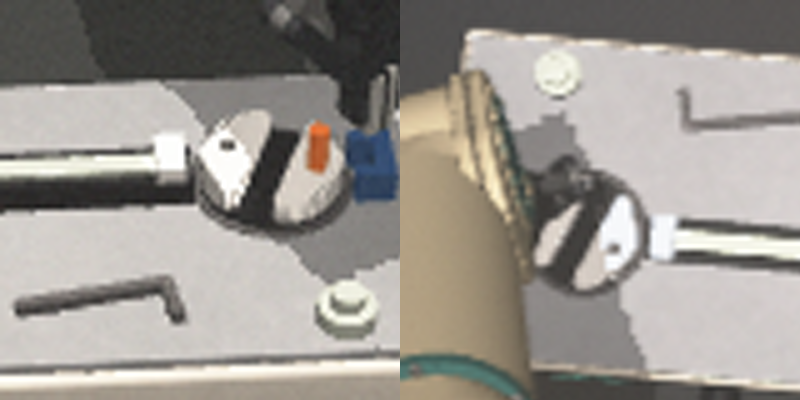

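The fingers stand beside the pin above the keeper, with no contact. I'll push in short steps and watch the force.

Scaled: 5 mm is 0.1.

```bash
for i in 1 2; do python3 nudge.py '{"x":[0, 0, 0], "y":[0.1, 0.1, 0], "z":[0, 0, 0], "wx":[0, 0, 0], "wy":[0, 0, 0], "wz":[0, 0, 0], "jaw":[0, 0, 0]}'|grep -E 'eef|^force'; done
python3 nudge.py '{"x":[0, 0], "y":[0.1, 0], "z":[0, 0], "wx":[0, 0], "wy":[0, 0], "wz":[0, 0], "jaw":[0, 0]}'|grep -E 'eef|^force'; python3 nudge.py '{"x":[0, 0], "y":[0.08, 0], "z":[0, 0], "wx":[0, 0], "wy":[0, 0], "wz":[0, 0], "jaw":[0, 0]}'|grep -E 'eef|^force'
python3 - <<'E'
from h import *
a=get_image("scene")[210:290,330:440]
cv2.imwrite("pics/d2.png",cv2.resize(a,None,fx=7,fy=7,interpolation=cv2.INTER_CUBIC))
E
```

```text
eef_pos: [579.3, 73.3, 84.4]
force: [0.4, -0.2, 0.7]
eef_pos: [584.6, 68.2, 84.2]
force: [1.0, 4.2, 0.8]
eef_pos: [586.7, 63.2, 84.1]
force: [0.9, 4.2, 0.4]
eef_pos: [587.9, 58.1, 83.9]
force: [-0.3, 3.8, 0.1]
```

View pics/d2.png

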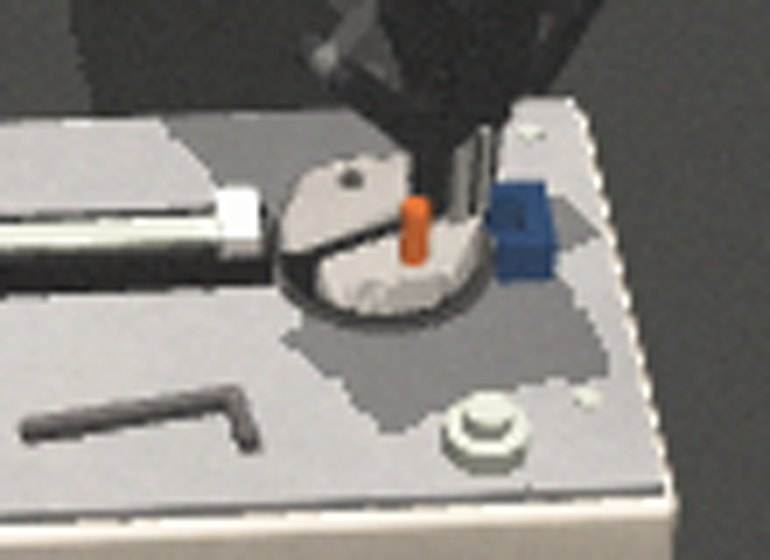

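The pin top is at crop (415,203), so the disc has turned most of the way.

```bash
python3 - <<'E'
from h import *
u=lambda x,y:(330+(x+.5)/7-.5,210+(y+.5)/7-.5)
p=plane("scene",*u(415,203),96)[:2]; print("pin",p)
s=-.069;R=np.array([[np.cos(s),-np.sin(s)],[np.sin(s),np.cos(s)]])
for o in([579,36.3],[579,38]):
    l=R.T@(p-o); print(l,np.hypot(*l),np.arctan2(l[1],l[0]))
E
```

```text
pin [598.31276428  44.16739222]
[18.72438907  9.18019491] 20.853746053694778 0.4558414783522256
[18.84159601  7.48424015] 20.273618101258485 0.3781066771067074
```

Scaled: 4 mm is 0.08, 3 mm is 0.06.

```bash
python3 nudge.py '{"x":[0, 0, 0, 0], "y":[0.08, 0.06, 0, 0], "z":[0, 0, 0, 0], "wx":[0, 0, 0, 0], "wy":[0, 0, 0, 0], "wz":[0, 0, 0, 0], "jaw":[0, 0, 0, 0]}'|grep -E 'eef|^force'
python3 - <<'E'
from h import *
a=get_image("scene")[220:270,340:420]
cv2.imwrite("pics/d3.png",cv2.resize(a,None,fx=10,fy=10,interpolation=cv2.INTER_CUBIC))
E
```

```text
eef_pos: [590.5, 50.8, 83.7]
force: [-1.0, 1.1, 0.3]
```

View pics/d3.png

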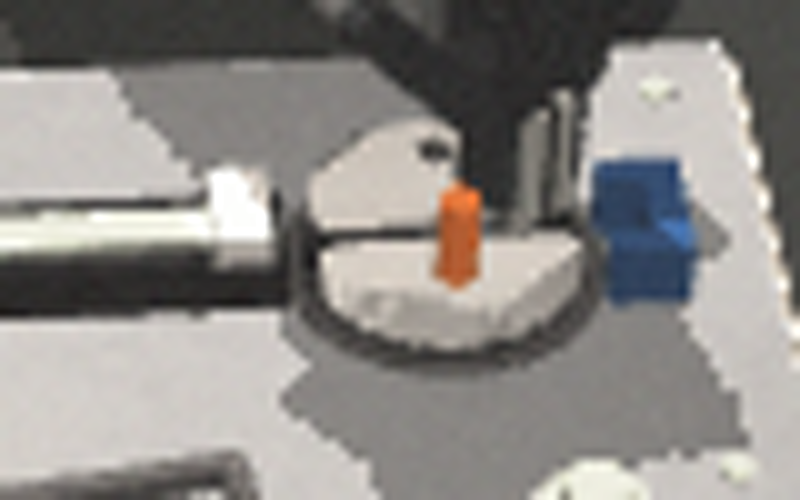

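The near slot edge now runs (325,247)-(580,237), the channel edge (0,318)-(285,308), and the pin top is at (462,190). I'll compute the angle from these.

```bash
python3 - <<'E'
from h import *
u=lambda x,y:(340+(x+.5)/10-.5,220+(y+.5)/10-.5)
P=lambda x,y,z:plane("scene",*u(x,y),z)[:2]
p=P(462,190,96);print("pin",p)
for a,b,z in[((325,247),(580,237),72),((0,318),(285,308),69),((0,208),(205,200),72)]:
    d=P(*b,z)-P(*a,z); print(np.arctan2(-d[0],d[1]))
s=-.069;R=np.array([[np.cos(s),-np.sin(s)],[np.sin(s),np.cos(s)]])
l=R.T@(p-[579,37.5]); print(l,np.arctan2(l[1],l[0]))
E
```

```text
pin [597.28381921  37.01299234]
-0.0734973204525208
-0.07980800747760085
-0.07361563143823825
[18.27388872  0.7747339 ] 0.04237030455785521
```

The disc is at about 0.00 to 0.04 rad, well within clearance. I'll back off, rise, turn and go behind the lug.

Scaled: -40 mm is -0.8, -8 mm is -0.16, 0.147 rad is 0.0936.

```bash
python3 nudge.py '{"x":[0, 0, 0, 0, 0, 0, 0, 0, 0], "y":[-0.16, -0.16, 0, 0, 0, 0, 0, 0, 0], "z":[0, 0, -0.8, -0.8, 0, 0, 0, 0, 0], "wx":[0, 0, 0, 0, 0, 0, 0, 0, 0], "wy":[0, 0, 0, 0, 0, 0, 0, 0, 0], "wz":[0, 0, 0, 0, 0.0891, 0.0891, 0.0891, 0.0936, 0], "jaw":[0, 0, 0, 0, 0, 0, 0, 0, 0]}'; python3 nudge.py '{"x":[0, 0, 0, 0, 0, 0, 0, 0], "y":[0.74, 0.74, 0.74, 0.74, 0.74, 0.74, 0, 0], "z":[0, 0, 0, 0, 0, 0, 0, 0], "wx":[0, 0, 0, 0, 0, 0, 0, 0], "wy":[0, 0, 0, 0, 0, 0, 0, 0], "wz":[0, 0, 0, 0, 0, 0, 0, 0], "jaw":[0, 0, 0, 0, 0, 0, 0, 0]}'
```

```text
clock: 5.7
eef_pos: [582.9, 66.6, 163.9]
tool_rot: [3.141, -0.0, -0.069]
force: [0.5, 1.2, 0.2]
width: -0.0
gripper_force: 0.0
clock: 6.5
eef_pos: [567.5, -156.3, 163.7]
tool_rot: [-3.141, 0.0, -0.069]
force: [-0.5, 0.2, -0.0]
width: 0.2
gripper_force: 0.0
```

Scaled: 40 mm is 0.8, -1.8 mm is -0.036.

```bash
python3 nudge.py '{"x":[-0.036, 0, 0, 0, 0, 0], "y":[0.08, 0, 0, 0, 0, 0], "z":[0, 0.8, 0.56, 0.27, 0, 0], "wx":[0, 0, 0, 0, 0, 0], "wy":[0, 0, 0, 0, 0, 0], "wz":[0, 0, 0, 0, 0, 0], "jaw":[0, 0, 0, 0, 0, 0]}'
python3 - <<'E'
from h import *
a=get_image("scene")[215:275,295:425]; b=get_image("top")[205:255,250:360]
a=cv2.resize(a,None,fx=5,fy=5,interpolation=cv2.INTER_CUBIC);b=cv2.resize(b,(650,295),interpolation=cv2.INTER_CUBIC)
cv2.imwrite("pics/e1.png",np.vstack([a,b]))
E
```

```text
clock: 7.1
eef_pos: [566.6, -158.9, 83.0]
tool_rot: [-3.142, -0.001, -0.068]
force: [0.4, -0.2, 0.2]
width: 0.1
gripper_force: 0.0
```

View pics/e1.png

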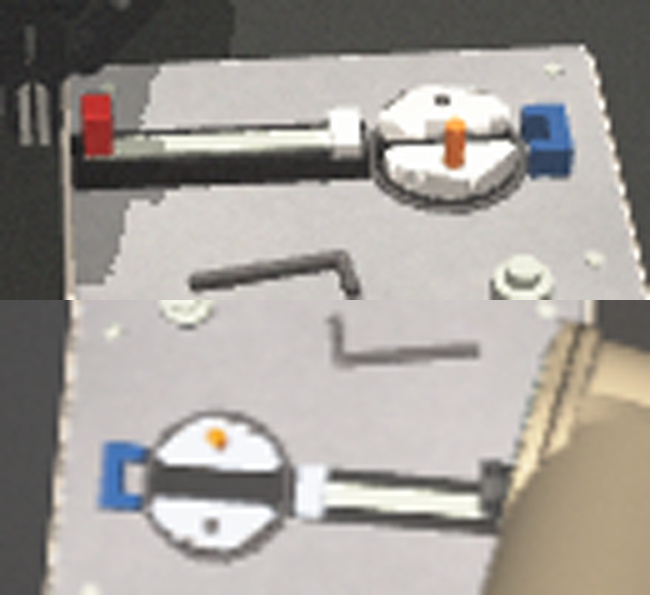

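The slot lies in line with bar and keeper (top view: slot (145-290, 480), keeper mouth (125,478)), and the fingertips are behind the lug. I'll push in stages, watching the force.

Scaled: -8 mm is -0.16, -7 mm is -0.14.

```bash
python3 nudge.py '{"x":[0, 0, 0, 0, 0], "y":[-0.14, -0.14, -0.16, -0.16, 0], "z":[0, 0, 0, 0, 0], "wx":[0, 0, 0, 0, 0], "wy":[0, 0, 0, 0, 0], "wz":[0, 0, 0, 0, 0], "jaw":[0, 0, 0, 0, 0]}'|grep -E 'eef|^force'; python3 nudge.py '{"x":[0, 0, 0, 0], "y":[-0.16, -0.16, -0.16, 0], "z":[0, 0, 0, 0], "wx":[0, 0, 0, 0], "wy":[0, 0, 0, 0], "wz":[0, 0, 0, 0], "jaw":[0, 0, 0, 0]}'|grep -E 'eef|^force'
```

```text
eef_pos: [568.2, -127.3, 82.5]
force: [0.6, 0.2, 0.4]
eef_pos: [569.6, -103.2, 82.2]
force: [0.2, 0.6, 0.4]
```

```bash
cat >> h.py <<'E'
def lug():
    a=get_image("scene")[215:275,295:425].astype(int)
    m=(a[...,2]>110)&(a[...,1]<70)&(a[...,0]<80)
    v,u=np.nonzero(m); v0=v.min()
    k=v<=v0+2
    p=plane("scene",295+u.mean(),215+v0+1,98); print("lug",m.sum(),p[:2],"local y",(p[:2]-[579,36.3])@[.069,.9976])
E
python3 -c "from h import *;lug()"; python3 nudge.py '{"x":[0, 0, 0], "y":[-0.16, -0.16, 0], "z":[0, 0, 0], "wx":[0, 0, 0], "wy":[0, 0, 0], "wz":[0, 0, 0], "jaw":[0, 0, 0]}'|grep -E 'eef|^force'; python3 -c "from h import *;lug()"
```

```text
lug 62 [567.56453548 -80.75950697] local y -117.56761120483613
eef_pos: [570.7, -87.4, 82.2]
force: [-0.5, 1.6, -0.5]
lug 67 [569.61758252 -65.38283699] local y -102.08618498375209
```

The lug follows; 34 mm remain.

```bash
python3 nudge.py '{"x":[0, 0, 0, 0, 0], "y":[-0.16, -0.16, -0.14, -0.1, 0], "z":[0, 0, 0, 0, 0], "wx":[0, 0, 0, 0, 0], "wy":[0, 0, 0, 0, 0], "wz":[0, 0, 0, 0, 0], "jaw":[0, 0, 0, 0, 0]}'|grep -E 'eef|^force'; for i in 1 2; do python3 nudge.py '{"x":[0, 0, 0], "y":[-0.04, -0.02, 0], "z":[0, 0, 0], "wx":[0, 0, 0], "wy":[0, 0, 0], "wz":[0, 0, 0], "jaw":[0, 0, 0]}'|grep -E 'eef|^force'; done;  python3 -c "from h import *;lug()"
```

```text
eef_pos: [572.7, -60.1, 82.4]
force: [-1.1, -1.1, -0.0]
eef_pos: [572.7, -58.8, 82.3]
force: [-1.5, -0.5, -0.0]
eef_pos: [572.9, -55.4, 82.2]
force: [-0.9, -0.6, -0.9]
lug 66 [570.29713224 -33.18126298] local y -69.91500582432738
```

Scaled: -1 mm is -0.02.

```bash
for i in 1 2 3 4; do python3 nudge.py '{"x":[0, 0, 0], "y":[-0.02, 0, 0], "z":[0, 0, 0], "wx":[0, 0, 0], "wy":[0, 0, 0], "wz":[0, 0, 0], "jaw":[0, 0, 0]}'|grep -E 'eef|^force'; done;  python3 -c "from h import *;lug()"
```

```text
eef_pos: [573.0, -54.5, 82.3]
force: [-0.2, -0.6, -0.8]
eef_pos: [573.1, -53.5, 82.3]
force: [0.2, -0.6, 0.3]
eef_pos: [573.2, -52.6, 82.3]
force: [0.3, -0.3, -0.3]
eef_pos: [573.2, -52.3, 82.3]
force: [-0.1, -2.9, -0.8]
lug 70 [570.65751459 -30.48371009] local y -67.19906067928423
```

Force is starting to rise, so the stop has likely been met. I'll press a little further to confirm.

Scaled: -1 mm is -0.02.

```bash
for i in 1 2 3; do python3 nudge.py '{"x":[0, 0, 0], "y":[-0.02, 0, 0], "z":[0, 0, 0], "wx":[0, 0, 0], "wy":[0, 0, 0], "wz":[0, 0, 0], "jaw":[0, 0, 0]}'|grep -E 'eef|^force'; done;  python3 -c "from h import *;lug()"
```

```text
eef_pos: [573.3, -52.2, 82.4]
force: [-0.9, -5.5, 0.5]
eef_pos: [573.4, -52.2, 82.5]
force: [-0.4, -8.1, 0.6]
eef_pos: [573.5, -52.1, 82.6]
force: [-1.4, -8.7, -0.1]
lug 69 [570.69108016 -30.23246369] local y -66.94610124360584
```

It has stalled at the stop and the lug is at the expected home place. I'll retract and look.

Scaled: 50 mm is 1, -40 mm is -0.8.

```bash
python3 nudge.py '{"x":[0, 0, 0, 0, 0, 0, 0, 0, 0], "y":[0.2, 0.3, 0, 0, 1, 1, 1, 0, 0], "z":[0, 0, -0.8, -0.8, -0.4, 0, 0, 0, 0], "wx":[0, 0, 0, 0, 0, 0, 0, 0, 0], "wy":[0, 0, 0, 0, 0, 0, 0, 0, 0], "wz":[0, 0, 0, 0, 0, 0, 0, 0, 0], "jaw":[0, 0, 0, 0, 0, 0, 0, 0, 0]}'
python3 - <<'E'
from h import *
a=get_image("scene")[215:275,295:425]; b=get_image("top")[205:255,250:360]
a=cv2.resize(a,None,fx=5,fy=5,interpolation=cv2.INTER_CUBIC);b=cv2.resize(b,(650,295),interpolation=cv2.INTER_CUBIC)
cv2.imwrite("pics/f1.png",np.vstack([a,b]))
E
```

```text
clock: 12.75
eef_pos: [560.8, -221.7, 180.8]
tool_rot: [-3.141, 0.0, -0.073]
force: [-0.1, 0.1, 0.2]
width: -0.2
gripper_force: 0.0
```

View pics/f1.png

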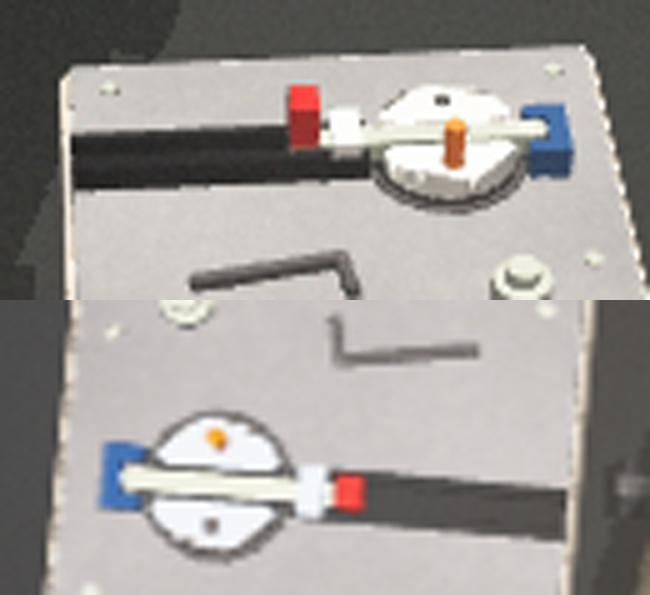

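The bar passes right through the slot with its nose at the keeper stop (top view (122,478)). The lug is near the bridge at (348,493), the nut and key have not moved, and the arm is clear.

```bash
python3 -c "from cell import ctrl, telemetry, get_image, calibration;print(ctrl.finish_job())"
```

```text
the job is handed in; nothing more can be done
None
```

The shaker drive is locked: I turned the disc until its slot lined up, pushed the bar through until it stalled against the keeper stop, moved the arm clear, and handed the job in at about 13 s.

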